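# Seat the red label holder behind the tray lip and hold it home

### The job

Take the red label holder out of the grey caddy and push it down behind the red lip of the tray with the red-capped tubes, label facing out towards the lip, until it is fully home against its spring strip. The strip pushes it back up if you let go, so finish with the gripper still pushing the holder fully home; do not let go or back off. Leave the blue holder in the caddy, the blue tray's strip, the pump bottle and the pipette-tip box alone.

Things in the scene. Friction and masses are not known exactly. Their poses are not given: they have to be found in the camera images.
- red_grip (a point): Centre of the red grip block, 14 (x) x 30 (y) x 30 (z) mm, on top of the red label holder: 75 mm above its foot, 15 mm above its plate's top edge. x is square to the plate with the label at -x, y along its width, z up. The holder is rigid, upright, 90 mm tall, about 60 g. Starts in either slot of the grey caddy, this point 87 mm above the bench.
- blue_grip (a point): Centre of the blue grip block, 14 (x) x 30 (y) x 30 (z) mm, on top of the blue label holder: 75 mm above its foot, 15 mm above its plate's top edge. x is square to the plate with the label at -x, y along its width, z up. The holder is rigid, upright, 90 mm tall, about 60 g. Stands in the caddy's other slot; leave it there.
- red_foot (a point): Middle of the red holder's lower edge, 75 mm below the grip block's centre; same axes. From here the white plate rises 60 mm, 50 mm wide (y) and 5 mm thick (x); its lowest 4 mm are slimmer, 46 x 2.8 mm. At the start 12 mm above the bench; fully home in the tray 14 mm above the bench.
- red_label (a point): Middle of the red holder's label face (paper with red band and bar code), 3 mm to -x of the plate's mid-plane, 40 mm above the foot.
- red_tray: White fixed tray, 130 mm wide, with red-capped tubes. Origin on the bench under the middle of the label channel; x from red front lip to tubes, z up. Channel: open on top, 7.5 mm (x) by 54 mm (y), centred on the origin; lip in front 36 mm high, back wall 50 mm; above that all four sides flare out 45 degrees, about 6 mm wide and high. Tubes at x 65 to 131 mm, up to 136 mm high.
- blue_tray: White fixed tray, 130 mm wide, with blue-capped tubes. Origin on the bench under the middle of the label channel; x from blue front lip to tubes, z up. Channel: open on top, 7.5 mm (x) by 54 mm (y), centred on the origin; lip in front 36 mm high, back wall 50 mm; above that all four sides flare out 45 degrees, about 6 mm wide and high. Tubes at x 65 to 131 mm, up to 136 mm high. Not used.
- red_strip (a joint): Travel (m) of the yellow spring strip in the red tray's channel, which carries the holder's foot: 0 at rest, its top 22 mm above the bench; 0.008 pressed down on its stop, top at 14 mm (holder home). About 4 N to start it, about 10 N to bring it to the stop.
- blue_strip (a joint): The same in the blue tray; leave it at 0.
- caddy: Grey fixed block 45 mm (x) by 170 mm (y), 34 mm tall, origin under its centre, z up. Two slots open at the top, 22 mm deep, 7 (x) x 52 (y) mm, at y = +42 and -42 mm, hold the two label holders with 1 mm to spare each side; lift straight up 22 mm to clear.
- pump_bottle_center (a point): Loose white pump bottle, 60 mm across, 150 mm tall; this point is on its axis 60 mm up. Leave it.
- tip_box_center (a point): Loose blue box of pipette tips, 80 x 115 x 51 mm; this point is its centre. Leave it.
Mind the look-alikes: they are no part of the job. Leave any green look-alike of the part that bears red_grip alone. What is shaped like the blue_tray but green or turquoise is not meant.

How it is judged:
On the way, in this order (a step that is already met when the one before it is completed fails the run):
1. the red holder is lifted clear of the caddy in the gripper (height (world z) of red_foot above 0.045 m and contact force between the fingers and red_holder above 1 N), for 0.1 s.
2. its foot is in the red tray's channel, below the top of the lip (x of red_foot in the frame of red_tray between -0.004 and 0.004 m and y of red_foot in the frame of red_tray between -0.005 and 0.005 m and height (world z) of red_foot below 0.033 m), for 0.1 s.
At the end, for the whole second after the job is handed in: Red holder upright (7 degrees) and square in the red channel, label to the lip, foot within 2.5 mm of home, strip pressed 6 of 8 mm or more, gripper still pushing it (over 4 N). Blue holder within 20 mm, bottle and tip box within 30 mm of their starts, blue strip up (x of red_foot in the frame of red_tray between -0.004 and 0.004 m and y of red_foot in the frame of red_tray between -0.005 and 0.005 m and height (world z) of red_foot below 0.0165 m and value of joint red_strip above 0.006 m and x of red_label in the frame of red_tray below 0 m and angle between red_grip's own z axis and vertical below 0.12 rad and angle between the y axis of red_grip and the y axis of red_tray, either way round below 0.12 rad and contact force between the fingers and red_holder above 2 N and contact force between red_holder and red_tray above 4 N and linear speed of red_holder below 0.02 m/s and value of joint blue_strip below 0.002 m and distance of blue_grip from where it was at the start of the episode below 0.02 m and distance of each of pump_bottle_center, tip_box_center from where it was at the start of the episode below 0.03 m); the arm keeps its last pose, push and grip.
It fails at once if the blue label holder is pushed about (over 20 mm) (distance of blue_grip from where it was at the start of the episode above 0.02 m).
It fails at once if the pump bottle is moved over 30 mm (distance of pump_bottle_center from where it was at the start of the episode above 0.03 m).
It fails at once if the pipette-tip box is moved over 30 mm (distance of tip_box_center from where it was at the start of the episode above 0.03 m).
It fails at once if the blue tray's strip is pressed (value of joint blue_strip above 0.002 m).
It also fails if it takes over 38 s, if anything falls off the work surface, if the arm or the gripper's body presses on something with over 40 N, if the wrist force passes 120 N, or if a joint passes its speed limit or range.

### The arm

A 6-joint arm with a two-finger parallel gripper is mounted at the origin on the work surface. World frame = base frame: x ahead of the robot, y to its left, z up, the work surface at z = 0. Lengths are in m, angles in rad, forces in N, time in s.
With the tool pointing down it reaches from about 0.375 to 0.9 m from the base axis. Payload 3.1 kg.
Tool frame: the origin (TCP) lies midway between the tips of the shut fingers; the grasp point (between the pads) lies 19 mm behind it (manip.grasp_offset is the distance from the TCP to the grasp point, in m); z points along the fingers, y is the line along which they close (so a half turn about z gives the same grasp; the last joint's range is limited). The gripper opens to 85 mm and grips with 20 to 120 N. Pads are 22 mm wide; open, the fingers measure 114 mm over their backs; the gripper's body (76 mm by 85 mm) begins 54 mm behind the grasp point. The pads swing forward as they close: fully open they stand 13 mm farther back than shut.
Start: joints at [1.006, 0.527, 1.433, -0, 1.181, -0.178], TCP at [0.236, 0.579, 0.231] pointing down, gripper open.
Joint ranges: [-3.08, 3.08], [-0.75, 2.2], [0.22, 2.44], [-1.43, 4.57], [0, 2.65], [-2.85, 2.85]. Speed limits (rad/s): [2.79, 2.79, 3.14, 3.14, 3.14, 3.14].

### API

Orientations are given as a unit quaternion [x, y, z, w].
In Python, from station import sensors, cams, order, manip gives the robot as it stands.
- The arm moves only by the tool move_arm, never from a script. Its argument "targets" is a list of rows, each an object of numbers: "dx", "dy", "dz": the shift along the world's x, y, z normalised to -1 to 1, where 1 is 25 mm; "rx", "ry", "rz": the turn, a rotation vector about the world's x, y, z normalised to -1 to 1, where 1 is 30 degrees. A call has exactly 10 rows; each row shifts and turns the commanded pose from where the row before left it; what a row does not reach is not made up. A row lasts 1/8 s, in which the tool goes at most 62.5 mm and 10.7 degrees, less where a joint would pass 70% of its speed; a pose out of reach is approached as far as the arm can. A call with a number of a shift or a turn outside -1 to 1 is refused whole. A call with a gripper value outside its range is refused whole. "claw" is the opening in per cent of the stroke, from 0 (shut) to 100 (fully open), set as the call begins (left out, the last holds). The fingers move at their own pace and stop on an object; "newtons" is the grip in N (left out, the last holds). Time passes only in rows, so rows that do not move let the fingers close, or fill a call up. It gives the time, the measured TCP pose, the force, the opening and the grip force at its end, in the units of the state.
- sensors.sense(): the state, without advancing time (a new reading comes with each control period).
- cams.snapshot(name): name is "side" or "top" or "wrist"; returns the picture (480x640x3 uint8, red, green, blue); there is no depth.
- cams.camera_model(name): a dict with "fx", "fy", "cx", "cy" (pixels), "extrinsics" (4x4, takes a point from world to camera coordinates). Camera axes: x right, y down, z forward; pixel columns grow to the right and rows downward; lengths in m; the calibration is good to about 2 mm. The wrist camera is an equidistant fisheye: a pixel r from the principal point sees the ray r / f radians off the axis. A picture is of the moment at which its call begins: read the wrist's pose just before it. camera_model takes no time and is no camera call; for the wrist camera it gives the pose at the moment of the call.
- order.sign_off(): hands the job in; it is judged then, once.
The state is a dict: "t": time; "q": joint angles; "qd": joint speeds; "tau": joint torques, N m; "tcp_pos": TCP position; "tool_rot": TCP orientation; "force": force on the tool from outside, world axes, zero at the start; "ft_torque": the same for the moment, N m; "finger_gap": opening from 0.0 (shut) to 1.0 (fully open); "gripper_force": force on a finger pad.
Only numpy, scipy, OpenCV 4.12 (cv2) and the standard library are available. Lean on these libraries where they do the work, as an engineer would, in place of code of your own. Each camera call takes 0.05 s, during which the arm holds its last target. There are 200 camera calls.

## Working session

There is one attempt and no reset: what is moved stays moved. The work goes in short steps, Python scripts to look and compute and a tool call to move; the robot and the scene stay as the last step left them, time stands still between calls to the robot, and variables do not carry over. Pictures are saved under pics/ and viewed, at most 10 in all, crops included, and the job is handed in when it is done.

Besides the shell and the picture viewer there is one more tool, called after "Call:" as name([rows], argument=value, ...), one row to a line, values as JSON. move_arm: Moves the arm, as the interface text tells. Scaled input: -1 to 1 covers 25 mm each way for a shift and 30 degrees each way for a turn. Its arguments: {"type":"object","properties":{"targets":{"type":"array"},"claw":{"type":"number"},"newtons":{"type":"number"}},"required":["targets"]}

```bash
mkdir -p pics
cat > h.py <<'E'
import numpy as np, cv2
from station import sensors, cams, order, manip
def snap(n,f):
    m=cams.camera_model(n); p=cams.snapshot(n); cv2.imwrite('pics/'+f,p[:,:,::-1]); np.save('pics/'+f[:-4]+'.npy',p); return p,m
def ray(m,u,v,wrist=False):
    E=np.array(m['extrinsics']); x=(u-m['cx'])/m['fx']; y=(v-m['cy'])/m['fy']
    if wrist:
        r=np.hypot(x,y); d=np.array([x/r*np.sin(r),y/r*np.sin(r),np.cos(r)]) if r>0 else np.array([0,0,1.])
    else: d=np.array([x,y,1.])
    return -E[:3,:3].T@E[:3,3], E[:3,:3].T@d
def onz(m,u,v,z,wrist=False):
    o,d=ray(m,u,v,wrist); return o+d*(z-o[2])/d[2]
E
python3 - <<'E'
from h import *
for n in ('side','top'):
    p,m=snap(n,n+'0.png'); print(n,m['fx'],np.round(ray(m,320,240),3).tolist())
s=sensors.sense(); print(s['t'],s['tcp_pos'],s['tool_rot'],s['force'],s['finger_gap'],manip.grasp_offset)
E
```

```text
side 624.413110242643 [[-0.32, -0.917, 0.753], [0.565, 0.671, -0.48]]
top 547.5921285186007 [[0.274, -0.034, 1.342], [0.082, 0.007, -0.997]]
0.1 [0.2354034  0.57826327 0.23039695] [ 1.92213263e-01  9.81352657e-01 -9.43752026e-04 -3.66098321e-04] [-0.1383025  -0.1691505   1.06638596] 0.9975312660465789 0.0187
```

View pics/top0.png

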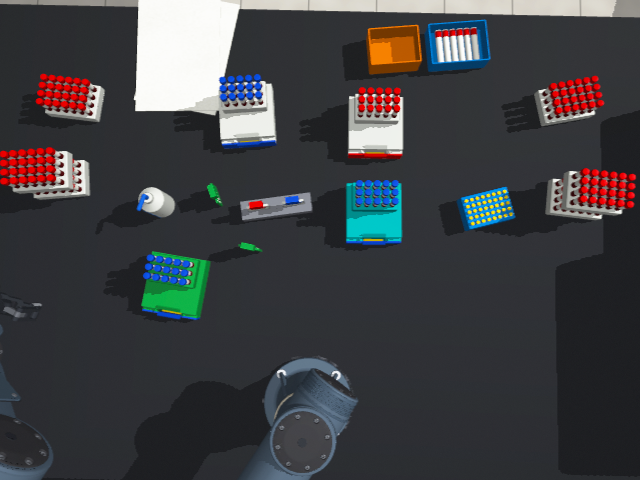

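View pics/side0.png

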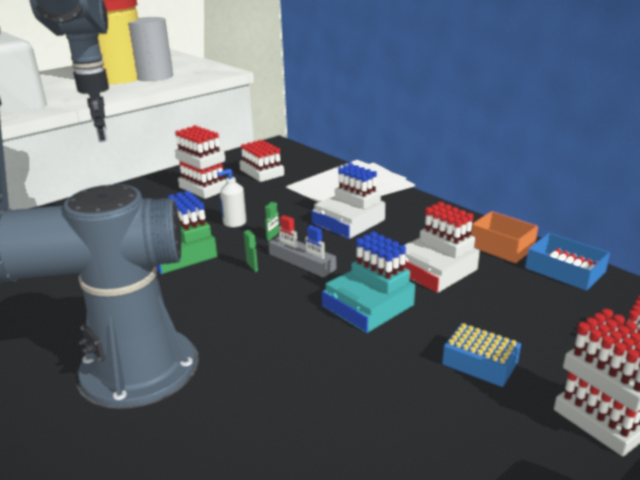

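The top view shows:
- **Red grip:** about (256,205), in the grey caddy, with the blue grip at (293,200).
- **Green look-alike holders:** (213,193) and (250,247).
- **Red tray:** white body with its red lip at (376,156).
- **Not meant:** the white blue-lipped tray (248,143), the teal tray (374,212), the green tray (175,290), and the tube racks without a lip at the edges.

The choice is the red block in the caddy and the red-lipped white tray. Next I'll measure them and check a close crop.

```bash
cat > m.py <<'E'
from h import *
p=np.load('pics/top0.npy'); m=cams.camera_model('top')
hsv=cv2.cvtColor(p,cv2.COLOR_RGB2HSV)
red=((hsv[...,0]<8)|(hsv[...,0]>172))&(hsv[...,1]>150)&(hsv[...,2]>70)
blue=(hsv[...,0]>105)&(hsv[...,0]<125)&(hsv[...,1]>150)&(hsv[...,2]>70)
grey=(hsv[...,1]<50)&(hsv[...,2]>80)&(hsv[...,2]<190)
yel=(hsv[...,0]>15)&(hsv[...,0]<35)&(hsv[...,1]>120)&(hsv[...,2]>70)
def rep(name,mask,box,z):
    x0,y0,x1,y1=box; k=np.zeros(mask.shape,np.uint8); k[y0:y1,x0:x1]=mask[y0:y1,x0:x1]
    n,l,st,c=cv2.connectedComponentsWithStats(k)
    if n<2: print(name,'none'); return
    i=1+np.argmax(st[1:,4]); pts=np.argwhere(l==i)[:,::-1].astype(np.float32)
    r=cv2.minAreaRect(pts); b=cv2.boxPoints(r); w=np.array([onz(m,u,v,z)[:2] for u,v in b])
    e=np.diff(np.vstack([w,w[:1]]),axis=0); L=np.linalg.norm(e,axis=1); j=np.argmax(L)
    print(name,np.round(r[0],1),st[i,4],'world',np.round(w.mean(0),4),'size',np.round(L[:2],4),'long axis deg',round(np.degrees(np.arctan2(e[j,1],e[j,0]))%180,1))
rep('redgrip',red,(240,190,270,220),.102)
rep('bluegrip',blue,(275,190,310,215),.102)
rep('caddy',grey,(230,185,320,225),.034)
rep('redlip',red,(340,145,412,165),.030)
rep('strip',yel,(340,140,412,165),.022)
rep('bluelip',blue,(210,135,285,155),.03)
rep('teal lip',blue,(340,230,412,250),.03)
t=cv2.resize(p[75:225,230:430],None,fx=4,fy=4,interpolation=cv2.INTER_CUBIC)
s=np.load('pics/side0.npy')[195:295,240:480]
s=cv2.resize(s,(720,300),interpolation=cv2.INTER_CUBIC)
o=np.zeros((600,800,3),np.uint8); o[:300,:720]=s; o[300:,:]=cv2.resize(p[140:215,230:430],(800,300),interpolation=cv2.INTER_CUBIC)
cv2.imwrite('pics/crop0.png',o[...,::-1])
E
python3 m.py
```

```text
redgrip [255.8 204.7] 104 world [0.4532 0.1235] size [0.0314 0.0175] long axis deg 98.6
bluegrip [291.6 199.8] 99 world [0.4664 0.0419] size [0.0301 0.0173] long axis deg 99.6
caddy [275.8 205.7] 1078 world [0.4618 0.0837] size [0.172  0.0462] long axis deg 99.2
redlip [375.  155.5] 263 world [ 0.5917 -0.1539] size [0.0124 0.1318] long axis deg 91.3
strip [374.5 152. ] 18 world [ 0.6023 -0.1533] size [0.     0.0418] long axis deg 91.3
bluelip [248.5 144.2] 270 world [0.6126 0.1557] size [0.1296 0.013 ] long axis deg 95.2
teal lip [373.5 242.5] 187 world [ 0.3787 -0.1533] size [0.1321 0.0072] long axis deg 91.3
```

View pics/crop0.png

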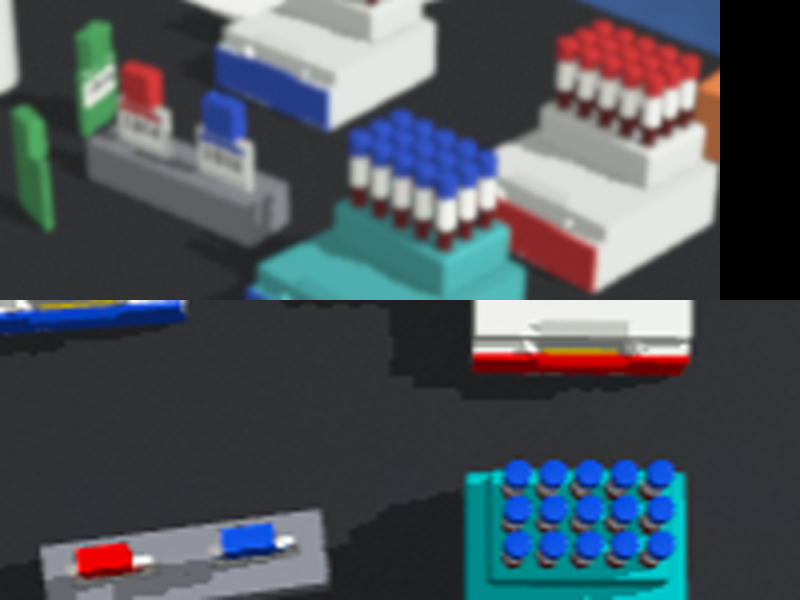

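The crop shows both holders with their white bar-code labels on the side facing the robot (-x). It also shows the red lip of the white tray facing the robot. The sizes match: grip 31x17 mm, caddy 172x46 mm, lip 132 mm. The caddy is yawed about 9° and the tray about 1.3°. I'll go above the red grip.

Call:
move_arm([
  {"dx": 0.3,"dy": -1,"rz": -0.325},
  {"dx": 0.3,"dy": -1,"rz": -0.325},
  {"dx": 0.3,"dy": -1,"rz": -0.325},
  {"dx": 0.3,"dy": -1,"rz": -0.325},
  {"dx": 0.3,"dy": -1,"rz": -0.325},
  {"dx": 0.3,"dy": -1,"rz": -0.325},
  {"dx": 0.3,"dy": -1},
  {"dx": 0.3,"dy": -1},
  {"dx": 0.3,"dy": -1},
  {"dx": 0.3,"dy": -1},
], claw=100, newtons=60)

```text
schema error: expected keys dx, dy, dz, rx, ry, rz
```

Call:
move_arm([
  {"dx": 0.7,"dy": -1},
  {"dx": 0.7,"dy": -1},
  {"dx": 0.7,"dy": -1,"dz": -0.5},
  {"dx": 0.7,"dy": -1,"dz": -0.5},
  {"dx": 0.7,"dy": -1,"dz": -0.5},
  {"dx": 0.7,"dy": -1,"dz": -0.5},
  {"dx": 0.7,"dy": -1,"dz": -0.5},
  {"dx": 0.8,"dy": -1.0,"dz": -0.5},
  {"dy": -0.2,"dz": -0.2},
  {},
])

```text
schema error: expected keys dx, dy, dz, rx, ry, rz
```

Run:
```python
from h import *
p,m=snap('wrist','w1.png')
s=sensors.sense(); print(s['t'],s['tcp_pos'],s['tool_rot'],s['force'])
print({k:m[k] for k in('fx','cx','cy')},ray(m,m['cx'],m['cy'])[0])
hsv=cv2.cvtColor(p,cv2.COLOR_RGB2HSV)
red=(((hsv[...,0]<8)|(hsv[...,0]>172))&(hsv[...,1]>150)&(hsv[...,2]>70)).astype(np.uint8)
n,l,st,c=cv2.connectedComponentsWithStats(red)
for i in range(1,n):
    if st[i,4]>60: print(st[i],np.round(c[i],1),np.round(onz(m,*c[i],.102,True),4))
```

```text
0.15 [0.23543125 0.57835487 0.2305321 ] [ 1.92200398e-01  9.81355323e-01 -7.97239835e-04 -3.17485169e-04] [-0.25531414 -0.381697   -0.02824495]
{'fx': 371.64829954431775, 'cx': 325.3420605886713, 'cy': 238.67928232090026} [0.16123685 0.60858261 0.37242616]
[410 415  12  11  68] [415.1 419.1] [0.458  0.5865 0.102 ]
[502 442  27  38 615] [515.5 461.2] [0.6151 0.6881 0.102 ]
[468 451  41  29 623] [491.  466.1] [0.6019 0.6547 0.102 ]
```

View pics/w1.png

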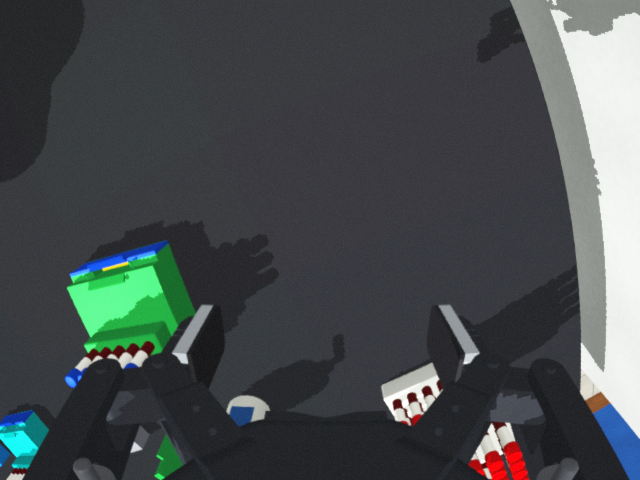

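Both moves were refused because every row needs all six keys, so this wrist picture is from the start pose. It shows the fingers at (200,330) and (450,330), the green tray at left, and nothing of the job yet. I'll resend with full rows.

Call:
move_arm([
  {"dx": 0.3,"dy": -1,"dz": 0,"rx": 0,"ry": 0,"rz": -0.325},
  {"dx": 0.3,"dy": -1,"dz": 0,"rx": 0,"ry": 0,"rz": -0.325},
  {"dx": 0.3,"dy": -1,"dz": 0,"rx": 0,"ry": 0,"rz": -0.325},
  {"dx": 0.3,"dy": -1,"dz": 0,"rx": 0,"ry": 0,"rz": -0.325},
  {"dx": 0.3,"dy": -1,"dz": 0,"rx": 0,"ry": 0,"rz": -0.325},
  {"dx": 0.3,"dy": -1,"dz": 0,"rx": 0,"ry": 0,"rz": -0.325},
  {"dx": 0.3,"dy": -1,"dz": 0,"rx": 0,"ry": 0,"rz": 0},
  {"dx": 0.3,"dy": -1,"dz": 0,"rx": 0,"ry": 0,"rz": 0},
  {"dx": 0.3,"dy": -1,"dz": 0,"rx": 0,"ry": 0,"rz": 0},
  {"dx": 0.3,"dy": -1,"dz": 0,"rx": 0,"ry": 0,"rz": 0},
], claw=100, newtons=60)

```text
t: 1.4
tcp_pos: [0.3108, 0.3279, 0.2312]
tool_rot: [0.647, 0.762, -0.0, -0.0]
force: [0.4, 0.5, 0.4]
finger_gap: 0.998
gripper_force: 0.0
```

Call:
move_arm([
  {"dx": 0.7,"dy": -1,"dz": 0,"rx": 0,"ry": 0,"rz": 0},
  {"dx": 0.7,"dy": -1,"dz": 0,"rx": 0,"ry": 0,"rz": 0},
  {"dx": 0.7,"dy": -1,"dz": -0.5,"rx": 0,"ry": 0,"rz": 0},
  {"dx": 0.7,"dy": -1,"dz": -0.5,"rx": 0,"ry": 0,"rz": 0},
  {"dx": 0.7,"dy": -1,"dz": -0.5,"rx": 0,"ry": 0,"rz": 0},
  {"dx": 0.7,"dy": -1,"dz": -0.5,"rx": 0,"ry": 0,"rz": 0},
  {"dx": 0.7,"dy": -1,"dz": -0.5,"rx": 0,"ry": 0,"rz": 0},
  {"dx": 0.8,"dy": -1,"dz": -0.5,"rx": 0,"ry": 0,"rz": 0},
  {"dx": 0,"dy": -0.2,"dz": -0.2,"rx": 0,"ry": 0,"rz": 0},
  {"dx": 0,"dy": 0,"dz": 0,"rx": 0,"ry": 0,"rz": 0},
])

```text
t: 2.65
tcp_pos: [0.4521, 0.1238, 0.1509]
tool_rot: [0.648, 0.762, -0.001, -0.001]
force: [-1.0, -0.7, -0.9]
finger_gap: 0.999
gripper_force: 0.0
```

```bash
cat > w.py <<'E'
import sys
from h import *
p,m=snap('wrist',sys.argv[1]+'.png')
s=sensors.sense(); print(s['t'],s['tcp_pos'],s['tool_rot'],s['force'])
from scipy.spatial.transform import Rotation as R
print('tool y deg',np.degrees(np.arctan2(*R.from_quat(s['tool_rot']).as_matrix()[1::-1,1])))
hsv=cv2.cvtColor(p,cv2.COLOR_RGB2HSV)
red=(((hsv[...,0]<8)|(hsv[...,0]>172))&(hsv[...,1]>150)&(hsv[...,2]>70)).astype(np.uint8)
n,l,st,c=cv2.connectedComponentsWithStats(red)
for i in range(1,n):
    if st[i,4]>60:
        r=cv2.minAreaRect(np.argwhere(l==i)[:,::-1].astype(np.float32))
        for z in (.102,): print(st[i],np.round(onz(m,*r[0],z,True),4),np.round([onz(m,*b,z,True)[:2] for b in cv2.boxPoints(r)],4).tolist())
E
python3 w.py w2
```

```text
2.7 [0.45212354 0.12419396 0.15118236] [ 6.47200668e-01  7.62319222e-01 -4.56364749e-04 -7.01090086e-04] [-0.18137819  0.1961172  -0.22165638]
tool y deg 9.338237512898479
[ 325  221   25   64 1532] [0.4557 0.134  0.102 ] [[0.4464, 0.1505], [0.459, 0.1526], [0.4657, 0.1164], [0.4523, 0.1142]]
[624 287  16  12  81] [0.6847 0.1358 0.102 ] [[0.6767, 0.1314], [0.6728, 0.1396], [0.693, 0.1404], [0.6974, 0.1318]]
```

View pics/w2.png

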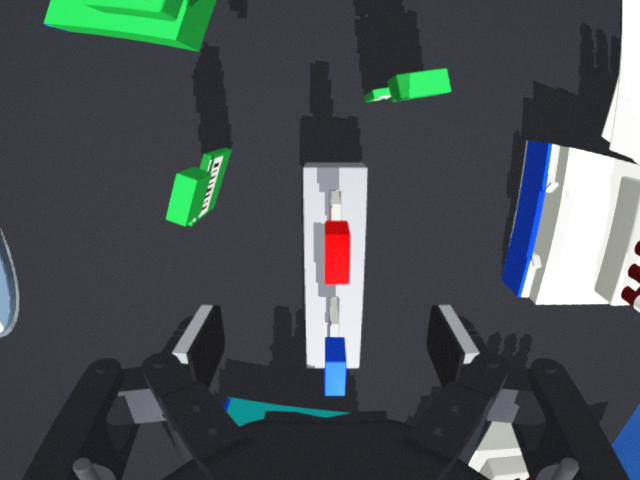

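The wrist view shows the red block at (337,252) between the fingers, which have their midline at col 326. The blue block is behind at (335,366), and the green look-alikes are well clear. The bar-code label is hidden from above. The offset along the closing direction is about 5 mm, so I'll correct it, descend partway and re-measure.

Call:
move_arm([
  {"dx": 0.18,"dy": 0.15,"dz": 0,"rx": 0,"ry": 0,"rz": 0},
  {"dx": 0,"dy": 0,"dz": -0.6,"rx": 0,"ry": 0,"rz": 0},
  {"dx": 0,"dy": 0,"dz": -0.6,"rx": 0,"ry": 0,"rz": 0},
  {"dx": 0,"dy": 0,"dz": -0.6,"rx": 0,"ry": 0,"rz": 0},
  {"dx": 0,"dy": 0,"dz": 0,"rx": 0,"ry": 0,"rz": 0},
  {"dx": 0,"dy": 0,"dz": 0,"rx": 0,"ry": 0,"rz": 0},
  {"dx": 0,"dy": 0,"dz": 0,"rx": 0,"ry": 0,"rz": 0},
  {"dx": 0,"dy": 0,"dz": 0,"rx": 0,"ry": 0,"rz": 0},
  {"dx": 0,"dy": 0,"dz": 0,"rx": 0,"ry": 0,"rz": 0},
  {"dx": 0,"dy": 0,"dz": 0,"rx": 0,"ry": 0,"rz": 0},
])

```text
t: 3.95
tcp_pos: [0.4578, 0.1275, 0.1064]
tool_rot: [0.647, 0.762, 0.0, 0.0]
force: [0.2, 0.7, -0.1]
finger_gap: 1.001
gripper_force: 0.0
```

```bash
python3 w.py w3
```

```text
4.0 [0.45775742 0.12751765 0.10637113] [6.47250654e-01 7.62277239e-01 3.03193497e-05 3.14215138e-05] [ 0.00788902 -0.16255413  0.4963235 ]
tool y deg 9.330735366987046
[ 310  249   32   81 2398] [0.4554 0.136  0.102 ] [[0.446, 0.1533], [0.4588, 0.1554], [0.4658, 0.1168], [0.4517, 0.1146]]
```

View pics/w3.png

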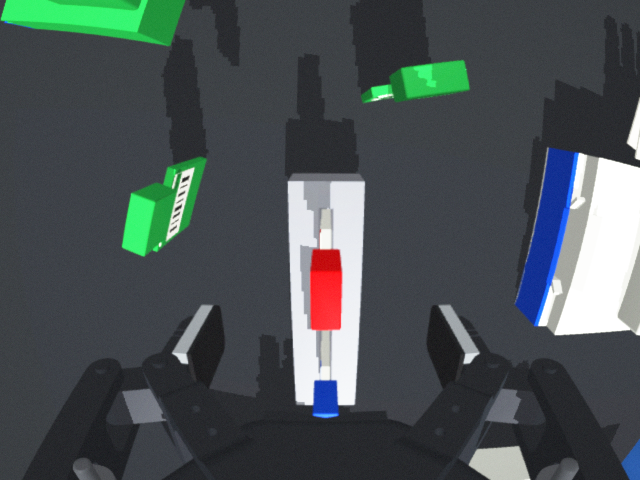

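Red is centred at col 326 between the fingers, and the tool axis lines up with the block. The bar-code labels are seen only from the side. I'll descend, grip, then lift.

Call:
move_arm([
  {"dx": 0,"dy": 0,"dz": -0.5,"rx": 0,"ry": 0,"rz": 0},
  {"dx": 0,"dy": 0,"dz": -0.5,"rx": 0,"ry": 0,"rz": 0},
  {"dx": 0,"dy": 0,"dz": -0.5,"rx": 0,"ry": 0,"rz": 0},
  {"dx": 0,"dy": 0,"dz": 0,"rx": 0,"ry": 0,"rz": 0},
  {"dx": 0,"dy": 0,"dz": 0,"rx": 0,"ry": 0,"rz": 0},
  {"dx": 0,"dy": 0,"dz": 0,"rx": 0,"ry": 0,"rz": 0},
  {"dx": 0,"dy": 0,"dz": 0,"rx": 0,"ry": 0,"rz": 0},
  {"dx": 0,"dy": 0,"dz": 0,"rx": 0,"ry": 0,"rz": 0},
  {"dx": 0,"dy": 0,"dz": 0,"rx": 0,"ry": 0,"rz": 0},
  {"dx": 0,"dy": 0,"dz": 0,"rx": 0,"ry": 0,"rz": 0},
])

```text
t: 5.25
tcp_pos: [0.4578, 0.1276, 0.0689]
tool_rot: [0.647, 0.762, 0.0, 0.0]
force: [-0.7, -0.4, 0.2]
finger_gap: 1.0
gripper_force: 0.0
```

Call:
move_arm([
  {"dx": 0,"dy": 0,"dz": 0,"rx": 0,"ry": 0,"rz": 0},
  {"dx": 0,"dy": 0,"dz": 0,"rx": 0,"ry": 0,"rz": 0},
  {"dx": 0,"dy": 0,"dz": 0,"rx": 0,"ry": 0,"rz": 0},
  {"dx": 0,"dy": 0,"dz": 0,"rx": 0,"ry": 0,"rz": 0},
  {"dx": 0,"dy": 0,"dz": 0,"rx": 0,"ry": 0,"rz": 0},
  {"dx": 0,"dy": 0,"dz": 0,"rx": 0,"ry": 0,"rz": 0},
  {"dx": 0,"dy": 0,"dz": 0,"rx": 0,"ry": 0,"rz": 0},
  {"dx": 0,"dy": 0,"dz": 0,"rx": 0,"ry": 0,"rz": 0},
  {"dx": 0,"dy": 0,"dz": 0,"rx": 0,"ry": 0,"rz": 0},
  {"dx": 0,"dy": 0,"dz": 0,"rx": 0,"ry": 0,"rz": 0},
], claw=0, newtons=60)

```text
t: 6.5
tcp_pos: [0.4578, 0.1276, 0.0689]
tool_rot: [0.647, 0.762, 0.0, 0.0]
force: [0.2, 0.3, 3.8]
finger_gap: 0.156
gripper_force: 58.7
```

Call:
move_arm([
  {"dx": 0,"dy": 0,"dz": 0.4,"rx": 0,"ry": 0,"rz": 0},
  {"dx": 0,"dy": 0,"dz": 0.6,"rx": 0,"ry": 0,"rz": 0},
  {"dx": 0,"dy": 0,"dz": 0.8,"rx": 0,"ry": 0,"rz": 0},
  {"dx": 0,"dy": 0,"dz": 0.8,"rx": 0,"ry": 0,"rz": 0},
  {"dx": 0,"dy": 0,"dz": 0.8,"rx": 0,"ry": 0,"rz": 0},
  {"dx": 0.5,"dy": 0,"dz": 0.6,"rx": 0,"ry": 0,"rz": 0},
  {"dx": 1,"dy": 0,"dz": 0,"rx": 0,"ry": 0,"rz": -0.13},
  {"dx": 1,"dy": 0,"dz": 0,"rx": 0,"ry": 0,"rz": -0.13},
  {"dx": 1,"dy": -0.5,"dz": 0,"rx": 0,"ry": 0,"rz": 0},
  {"dx": 1,"dy": -1,"dz": 0,"rx": 0,"ry": 0,"rz": 0},
])

```text
t: 7.75
tcp_pos: [0.5705, 0.0904, 0.169]
tool_rot: [0.697, 0.717, -0.0, -0.0]
force: [0.3, 1.0, -0.1]
finger_gap: 0.158
gripper_force: 58.5
```

Call:
move_arm([
  {"dx": 0.5,"dy": -1,"dz": 0,"rx": 0,"ry": 0,"rz": 0},
  {"dx": 0.4,"dy": -1,"dz": 0,"rx": 0,"ry": 0,"rz": 0},
  {"dx": 0.3,"dy": -1,"dz": 0,"rx": 0,"ry": 0,"rz": 0},
  {"dx": 0,"dy": -1,"dz": 0,"rx": 0,"ry": 0,"rz": 0},
  {"dx": 0,"dy": -1,"dz": 0,"rx": 0,"ry": 0,"rz": 0},
  {"dx": 0,"dy": -1,"dz": 0,"rx": 0,"ry": 0,"rz": 0},
  {"dx": 0,"dy": -1,"dz": 0,"rx": 0,"ry": 0,"rz": 0},
  {"dx": 0,"dy": -1,"dz": 0,"rx": 0,"ry": 0,"rz": 0},
  {"dx": 0,"dy": -1,"dz": 0,"rx": 0,"ry": 0,"rz": 0},
  {"dx": 0,"dy": -0.7,"dz": 0,"rx": 0,"ry": 0,"rz": 0},
])

```text
t: 9.0
tcp_pos: [0.5999, -0.1534, 0.1689]
tool_rot: [0.698, 0.716, -0.0, -0.0]
force: [-0.5, 1.0, -1.1]
finger_gap: 0.154
gripper_force: 58.5
```

```bash
python3 w.py w4
python3 - <<'E'
from h import *
snap('side','side1.png'); snap('top','top1.png')
a=np.load('pics/w4.npy'); s=np.load('pics/side1.npy')[170:290,380:480]; t=np.load('pics/top1.npy')[80:180,320:420]
o=np.zeros((600,800,3),np.uint8); o[:360,:480]=cv2.resize(a,(480,360)); o[:360,480:780]=cv2.resize(s,(300,360)); o[360:,:300]=cv2.resize(t,(300,240))
o[360:,300:800]=cv2.resize(a[250:400,170:483],(500,240))
cv2.imwrite('pics/c1.png',o[...,::-1])
E
```

```text
9.05 [ 0.60027006 -0.15564344  0.1689081 ] [ 6.98168917e-01  7.15932516e-01 -4.72769303e-04  7.56644758e-04] [ 1.60410218 -1.01598743 -1.04856788]
tool y deg 1.4394145753010583
[ 312  134   13  125 1018] [ 0.5936 -0.1164  0.102 ] [[0.5895, -0.0811], [0.5962, -0.0809], [0.598, -0.1542], [0.5908, -0.1544]]
[ 462  180   96   38 2426] [ 0.7126 -0.1132  0.102 ] [[0.6799, -0.1235], [0.679, -0.1028], [0.7495, -0.1016], [0.7521, -0.1244]]
[ 443  216  109  130 8847] [ 0.7134 -0.1697  0.102 ] [[0.6793, -0.2153], [0.6801, -0.12], [0.7507, -0.1268], [0.7618, -0.2354]]
[ 305  279   42  104 3919] [ 0.6002 -0.2054  0.102 ] [[0.5866, -0.1684], [0.6119, -0.1677], [0.616, -0.2497], [0.5866, -0.2504]]
[563 355  28  58 439] [ 0.824  -0.2713  0.102 ] [[0.8211, -0.3049], [0.814, -0.2359], [0.8283, -0.2412], [0.8374, -0.3129]]
```

View pics/c1.png

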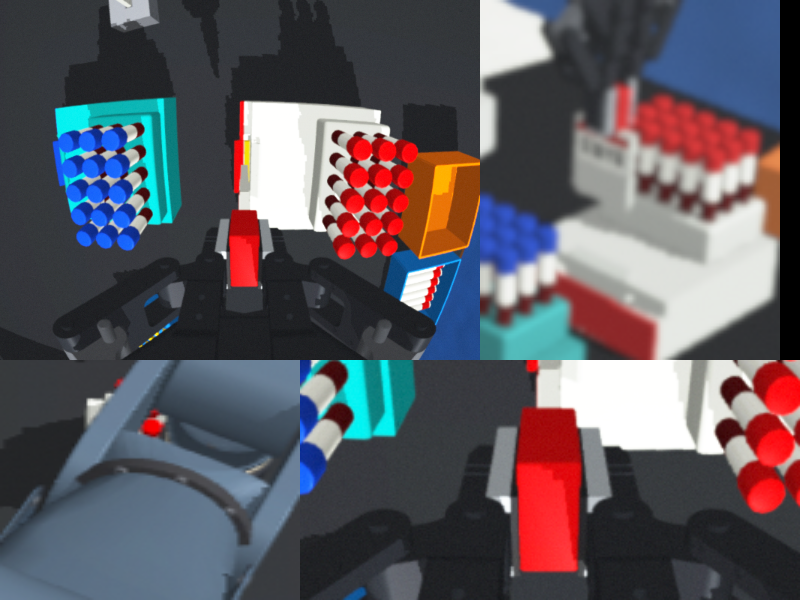

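The holder is in the gripper. The side view shows its bar-code label facing the lip side (-x), and the wrist view shows the yellow strip at about (329,205), just beyond the block. Next I'll measure the strip's x and the block's offset along y.

Run:
```python
from h import *
p=np.load('pics/w4.npy'); m=cams.camera_model('wrist')
print(sensors.sense()['t'],sensors.sense()['tcp_pos'],ray(m,m['cx'],m['cy']))
h=cv2.cvtColor(p,cv2.COLOR_RGB2HSV)
y=((h[...,0]>18)&(h[...,0]<35)&(h[...,1]>120)&(h[...,2]>70)).astype(np.uint8)
n,l,st,c=cv2.connectedComponentsWithStats(y[:300,300:360])
for i in range(1,n):
    if st[i,4]>20:
        x0,y0,w,hh,a=st[i]; x0+=300; print('yel',x0,y0,w,hh,a)
        for v in (y0,y0+hh//2,y0+hh-1):
            xs=np.where(y[v,300:360])[0]+300; print(v,xs[0],xs[-1]+1,[np.round(onz(m,u,v+.5,.022,True)[:2],4).tolist() for u in (xs[0],xs[-1]+1)])
for v in (150,175,200): # rows: colours across lip/channel
    print(v,[(u,p[v,u].tolist()) for u in range(306,342,2)])
for v in range(270,392,4): print(v,p[v,326].tolist(),end=' ')
print()
for v in (280,281,312,314,316,318,380,382,384): print(v,np.round(onz(m,326,v,.2022,True),4))
```

```text
9.15 [ 0.59998828 -0.15284064  0.16874421] (array([ 0.59696606, -0.07364691,  0.31078536]), array([ 0.00769558, -0.3086039 , -0.95115951]))
yel 326 187 7 48 247
187 327 333 [[0.5996, -0.125], [0.6043, -0.1249]]
211 326 333 [[0.5993, -0.1445], [0.6049, -0.1444]]
234 331 332 [[0.6038, -0.1637], [0.6046, -0.1636]]
150 [(306, [34, 35, 38]), (308, [37, 40, 42]), (310, [30, 33, 35]), (312, [32, 33, 38]), (314, [33, 36, 41]), (316, [35, 38, 39]), (318, [38, 42, 43]), (320, [246, 24, 29]), (322, [254, 10, 15]), (324, [254, 78, 77]), (326, [255, 254, 254]), (328, [255, 255, 254]), (330, [254, 255, 254]), (332, [235, 236, 230]), (334, [232, 234, 228]), (336, [246, 247, 243]), (338, [255, 255, 254]), (340, [255, 255, 254])]
175 [(306, [33, 34, 37]), (308, [39, 40, 42]), (310, [33, 34, 40]), (312, [33, 35, 39]), (314, [31, 36, 38]), (316, [37, 38, 43]), (318, [49, 37, 38]), (320, [250, 23, 23]), (322, [254, 15, 19]), (324, [235, 79, 76]), (326, [230, 228, 223]), (328, [231, 233, 227]), (330, [231, 232, 227]), (332, [231, 233, 228]), (334, [224, 227, 219]), (336, [254, 254, 254]), (338, [255, 255
[... 561 characters left out ...]
13, 16] 298 [164, 0, 5] 302 [164, 3, 9] 306 [163, 3, 3] 310 [165, 12, 10] 314 [202, 7, 6] 318 [244, 19, 23] 322 [255, 28, 33] 326 [255, 33, 38] 330 [255, 38, 44] 334 [255, 36, 38] 338 [255, 40, 44] 342 [255, 45, 46] 346 [255, 41, 49] 350 [255, 43, 51] 354 [255, 45, 51] 358 [255, 41, 51] 362 [255, 48, 52] 366 [255, 44, 46] 370 [255, 44, 47] 374 [255, 41, 46] 378 [255, 42, 45] 382 [132, 53, 59] 386 [56, 62, 65] 390 [56, 61, 67] 
280 [ 0.5984 -0.1228  0.2022]
281 [ 0.5984 -0.1231  0.2022]
312 [ 0.5987 -0.1345  0.2022]
314 [ 0.5987 -0.1353  0.2022]
316 [ 0.5987 -0.1361  0.2022]
318 [ 0.5988 -0.1368  0.2022]
380 [ 0.5994 -0.164   0.2022]
382 [ 0.5995 -0.165   0.2022]
384 [ 0.5995 -0.166   0.2022]
```

The strip's x is about 0.6015 in the tray, and the block and channel agree in y within 2 mm (the fit allows 2 mm plus the flare). I'll shift 1.5 mm in x and lower until the foot is in the channel.

Call:
move_arm([
  {"dx": 0.06,"dy": 0,"dz": 0,"rx": 0,"ry": 0,"rz": 0},
  {"dx": 0,"dy": 0,"dz": -0.6,"rx": 0,"ry": 0,"rz": 0},
  {"dx": 0,"dy": 0,"dz": -0.6,"rx": 0,"ry": 0,"rz": 0},
  {"dx": 0,"dy": 0,"dz": -0.6,"rx": 0,"ry": 0,"rz": 0},
  {"dx": 0,"dy": 0,"dz": -0.4,"rx": 0,"ry": 0,"rz": 0},
  {"dx": 0,"dy": 0,"dz": -0.2,"rx": 0,"ry": 0,"rz": 0},
  {"dx": 0,"dy": 0,"dz": -0.2,"rx": 0,"ry": 0,"rz": 0},
  {"dx": 0,"dy": 0,"dz": 0,"rx": 0,"ry": 0,"rz": 0},
  {"dx": 0,"dy": 0,"dz": 0,"rx": 0,"ry": 0,"rz": 0},
  {"dx": 0,"dy": 0,"dz": 0,"rx": 0,"ry": 0,"rz": 0},
])

```text
t: 10.4
tcp_pos: [0.602, -0.1526, 0.1042]
tool_rot: [0.698, 0.717, 0.0, 0.0]
force: [0.1, -0.8, -0.7]
finger_gap: 0.153
gripper_force: 58.5
```

Call:
move_arm([
  {"dx": 0,"dy": 0,"dz": -0.16,"rx": 0,"ry": 0,"rz": 0},
  {"dx": 0,"dy": 0,"dz": -0.16,"rx": 0,"ry": 0,"rz": 0},
  {"dx": 0,"dy": 0,"dz": -0.16,"rx": 0,"ry": 0,"rz": 0},
  {"dx": 0,"dy": 0,"dz": -0.16,"rx": 0,"ry": 0,"rz": 0},
  {"dx": 0,"dy": 0,"dz": 0,"rx": 0,"ry": 0,"rz": 0},
  {"dx": 0,"dy": 0,"dz": 0,"rx": 0,"ry": 0,"rz": 0},
  {"dx": 0,"dy": 0,"dz": 0,"rx": 0,"ry": 0,"rz": 0},
  {"dx": 0,"dy": 0,"dz": 0,"rx": 0,"ry": 0,"rz": 0},
  {"dx": 0,"dy": 0,"dz": 0,"rx": 0,"ry": 0,"rz": 0},
  {"dx": 0,"dy": 0,"dz": 0,"rx": 0,"ry": 0,"rz": 0},
])

```text
t: 11.65
tcp_pos: [0.6017, -0.1524, 0.0878]
tool_rot: [0.698, 0.717, -0.0, 0.0]
force: [0.8, 0.7, -0.9]
finger_gap: 0.15
gripper_force: 58.5
```

Run:
```python
from h import *
w,_=snap('wrist','w5.png'); s,_=snap('side','side2.png')
o=np.zeros((480,800,3),np.uint8); o[:,:400]=cv2.resize(w[150:390,230:430],(400,480)); o[:,400:]=cv2.resize(s[180:300,380:480],(400,480))
cv2.imwrite('pics/c2.png',o[...,::-1])
```

```text
(no output)
```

View pics/c2.png

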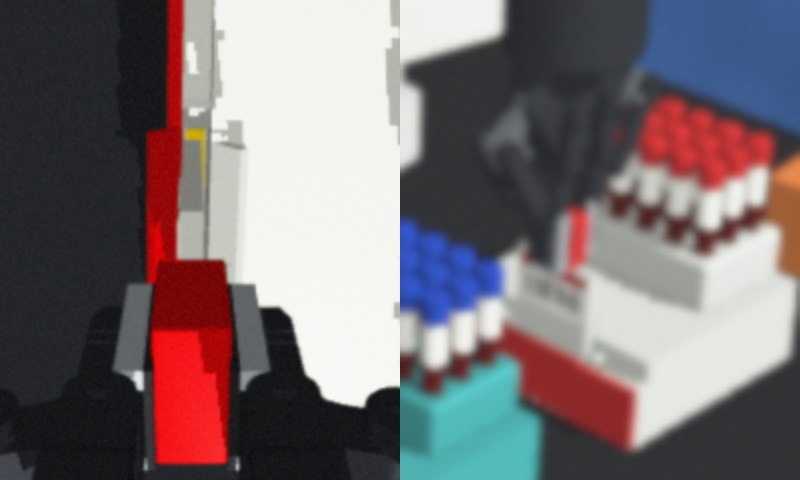

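The plate sits in the channel behind the red lip: the strip shows just ahead of it (crop 195,140), the label faces the lip, and there is no side force. Now I'll push down.

Call:
move_arm([
  {"dx": 0,"dy": 0,"dz": -0.16,"rx": 0,"ry": 0,"rz": 0},
  {"dx": 0,"dy": 0,"dz": -0.12,"rx": 0,"ry": 0,"rz": 0},
  {"dx": 0,"dy": 0,"dz": -0.12,"rx": 0,"ry": 0,"rz": 0},
  {"dx": 0,"dy": 0,"dz": -0.12,"rx": 0,"ry": 0,"rz": 0},
  {"dx": 0,"dy": 0,"dz": -0.08,"rx": 0,"ry": 0,"rz": 0},
  {"dx": 0,"dy": 0,"dz": -0.06,"rx": 0,"ry": 0,"rz": 0},
  {"dx": 0,"dy": 0,"dz": 0,"rx": 0,"ry": 0,"rz": 0},
  {"dx": 0,"dy": 0,"dz": 0,"rx": 0,"ry": 0,"rz": 0},
  {"dx": 0,"dy": 0,"dz": 0,"rx": 0,"ry": 0,"rz": 0},
  {"dx": 0,"dy": 0,"dz": 0,"rx": 0,"ry": 0,"rz": 0},
], newtons=80)

```text
t: 13.0
tcp_pos: [0.6017, -0.1524, 0.0725]
tool_rot: [0.698, 0.717, -0.0, 0.0]
force: [-1.8, 0.8, 7.7]
finger_gap: 0.147
gripper_force: 82.9
```

Call:
move_arm([
  {"dx": 0,"dy": 0,"dz": -0.04,"rx": 0,"ry": 0,"rz": 0},
  {"dx": 0,"dy": 0,"dz": -0.04,"rx": 0,"ry": 0,"rz": 0},
  {"dx": 0,"dy": 0,"dz": -0.02,"rx": 0,"ry": 0,"rz": 0},
  {"dx": 0,"dy": 0,"dz": 0,"rx": 0,"ry": 0,"rz": 0},
  {"dx": 0,"dy": 0,"dz": 0,"rx": 0,"ry": 0,"rz": 0},
  {"dx": 0,"dy": 0,"dz": 0,"rx": 0,"ry": 0,"rz": 0},
  {"dx": 0,"dy": 0,"dz": 0,"rx": 0,"ry": 0,"rz": 0},
  {"dx": 0,"dy": 0,"dz": 0,"rx": 0,"ry": 0,"rz": 0},
  {"dx": 0,"dy": 0,"dz": 0,"rx": 0,"ry": 0,"rz": 0},
  {"dx": 0,"dy": 0,"dz": 0,"rx": 0,"ry": 0,"rz": 0},
])

```text
t: 14.25
tcp_pos: [0.6018, -0.1525, 0.0709]
tool_rot: [0.697, 0.717, -0.0, 0.0]
force: [-2.7, 1.0, 12.8]
finger_gap: 0.154
gripper_force: 83.8
```

Call:
move_arm([
  {"dx": 0,"dy": 0,"dz": -0.04,"rx": 0,"ry": 0,"rz": 0},
  {"dx": 0,"dy": 0,"dz": -0.02,"rx": 0,"ry": 0,"rz": 0},
  {"dx": 0,"dy": 0,"dz": 0,"rx": 0,"ry": 0,"rz": 0},
  {"dx": 0,"dy": 0,"dz": 0,"rx": 0,"ry": 0,"rz": 0},
  {"dx": 0,"dy": 0,"dz": 0,"rx": 0,"ry": 0,"rz": 0},
  {"dx": 0,"dy": 0,"dz": 0,"rx": 0,"ry": 0,"rz": 0},
  {"dx": 0,"dy": 0,"dz": 0,"rx": 0,"ry": 0,"rz": 0},
  {"dx": 0,"dy": 0,"dz": 0,"rx": 0,"ry": 0,"rz": 0},
  {"dx": 0,"dy": 0,"dz": 0,"rx": 0,"ry": 0,"rz": 0},
  {"dx": 0,"dy": 0,"dz": 0,"rx": 0,"ry": 0,"rz": 0},
])

```text
t: 15.5
tcp_pos: [0.6019, -0.1525, 0.0708]
tool_rot: [0.697, 0.717, 0.0, 0.001]
force: [-5.0, 2.0, 20.1]
finger_gap: 0.149
gripper_force: 84.9
```

The TCP stopped at 0.0708, the predicted home height, while the force rose to 20 N, so the holder is on the stop. Handing in.

```bash
python3 -c "
from station import order
print(order.sign_off())"
```

```text
the job is handed in; nothing more can be done
None
```

I handed the job in with the red holder pushed fully home behind the red lip, label facing the lip, and the gripper still pressing it down with about 20 N; the hand-in returned no verdict.

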